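# File two unmarked bus links in the graded rack

## Robot

A 6-joint arm with a two-finger parallel gripper is mounted at the origin on a cart in front of the work surface, level with it; the furniture and walls round the work are solid. World frame = base frame: x ahead of the robot, y to its left, z up, the work surface at z = 0. Lengths are in m, angles in degrees, forces in N, time in s.
With the tool pointing down it reaches from about 0.3 to 0.75 m from the base axis. Payload 8.5 kg.
Tool frame: the origin (TCP) lies between the finger pads; the fingertips stand env.finger_overhang ahead of it and the grasp point (between the pads) lies 2 mm behind it (env.finger_overhang is the distance from the TCP to the fingertips, in m); z points along the fingers, y is the line along which they close (so a half turn about z gives the same grasp; the last joint's range is limited). The gripper opens to 85 mm and grips with 20 to 120 N. Pads are 22 mm wide; open, the fingers measure 114 mm over their backs; the gripper's body (76 mm by 85 mm) begins 54 mm behind the grasp point. The pads swing forward as they close: fully open they stand 13 mm farther back than shut.
Start: joints at [51.835, 21.807, 74.336, -0, 83.858, -12.336], TCP at [0.24, 0.495, 0.248] pointing down, gripper open.
Joint ranges: [-178.18, 178.18], [-50.72, 133.34], [12.68, 142.11], [-81.47, 261.47], [9.98, 163.14], [-165.26, 165.26]. Speed limits (degrees/s): [136.94, 136.94, 180, 180, 180, 180].

## Interface

Orientations are given as a 3x3 rotation matrix whose columns are the frame's x, y, z axes.
In Python, from rig import env gives the robot as it stands. The module is installed in compiled form; this text tells all that it offers.
- The arm moves only by the tool jog_arm, never from a script. Its arguments are lists of equal length, an entry for each row: "hand": the finger opening in m, from 0 to 0.0854; "travel": the shift along the world's x, y, z in m, a list of three; "yaw": the turn about the world's z in rad. A call has exactly 5 rows; each row shifts and turns the commanded pose from where the row before left it; what a row does not reach is not made up. A row lasts 1/8 s, in which the tool goes at most 62.5 mm and 10.7 degrees, less where a joint would pass 70% of its speed; a pose out of reach is approached as far as the arm can. A call is refused whole if a number of a shift passes 0.0625 or a number of a turn 0.188, either way. A call with a gripper value outside its range is refused whole. The fingers move at their own pace and stop on an object; "grip_force" is the grip in N (left out, the last holds). Time passes only in rows, so rows that do not move let the fingers close, or fill a call up. It gives the time, the measured TCP pose, the force, the opening and the grip force at its end, in the units of the state.
- env.observe(): the state, without advancing time (a new reading comes with each control period).
- env.get_image(name): name is "scene" or "top" or "wrist"; returns the picture (480x640x3 uint8, red, green, blue); there is no depth.
- env.calibration(name): a dict with "fx", "fy", "cx", "cy" (pixels), "position" and "rotation" of the camera in the world; the wrist camera has in their place "hand_eye" (4x4, takes a point from camera to tool coordinates, whose origin is the TCP and whose axes are the flange's). Camera axes: x right, y down, z forward; pixel columns grow to the right and rows downward; lengths in m; the calibration is good to about 2 mm. The wrist camera is an equidistant fisheye: a pixel r from the principal point sees the ray r / f radians off the axis. A picture is of the moment at which its call begins: read the wrist's pose just before it. calibration takes no time and is no camera call.
- env.close_job(): hands the job in; it is judged then, once.
The state is a dict: "time_s": time; "q": joint angles; "qvel": joint speeds; "joint_efforts": joint torques, N m; "position": TCP position; "tool_rot": TCP orientation; "ft_force": force on the tool from outside, world axes, zero at the start; "wrist_torque": the same for the moment, N m; "grip_width": finger opening in m; "gripper_force": force on a finger pad.
Only numpy, scipy, OpenCV 4.12 (cv2) and the standard library are available. Lean on these libraries where they do the work, as an engineer would, in place of code of your own. Each camera call takes 0.05 s, during which the arm holds its last target. There are 200 camera calls.

## Task

The two bus links in the blue caddy have lost their rating labels, but the rating goes by blade thickness and the grey rack has one slot for each grade. Find each link's slot by trying its blade along the rack, without forcing it, and leave it standing fully home in the narrowest slot that accepts it, collar down on the rack. Leave the link already filed, the tin and the tape roll where they are.

Things in the scene. Friction and masses are not known exactly. Their poses are not given: they have to be found in the camera images.
- link_a_grip (a point): Centre of the grip of an unmarked bus link in the caddy. Black grip 52 (x) x 18 (y) x 42 high, below it a collar 64 x 26 x 5, then a copper blade 46 wide (x), 36 long, all on one centre line. Blade thickness (y) is 4, 7, 10, 13 or 16, unknown; the two links differ. About 150 g. This point is 26 above the collar's underside, 62 above the blade's foot; z up. Starts upright, blade down.
- link_b_grip (a point): Centre of the grip of an unmarked bus link in the caddy. Black grip 52 (x) x 18 (y) x 42 high, below it a collar 64 x 26 x 5, then a copper blade 46 wide (x), 36 long, all on one centre line. Blade thickness (y) is 4, 7, 10, 13 or 16, unknown; the two links differ. About 150 g. This point is 26 above the collar's underside, 62 above the blade's foot; z up. Starts upright, blade down.
- link_c_grip (a point): A third bus link of the same make, already filed and standing fully home in slot 5 (thickest grade). Same point and axes. It stays there.
- slot_1 (a point): Slot 1 of 5 of the graded rack, counted from its narrow end (white colour plate on the rack's front below it): centre of its mouth, level with the rack's top, 52 above the bench. Slot 52 long (x) x 5.5 wide (y), 41 deep, blind, with a 3 mm 45-degree lead-in bevel along both long sides. x along the slot's length, y along the row, z up.
- slot_2 (a point): Slot 2 of 5 of the graded rack, counted from its narrow end (yellow colour plate on the rack's front below it): centre of its mouth, level with the rack's top, 52 above the bench. Slot 52 long (x) x 8.5 wide (y), 41 deep, blind, with a 3 mm 45-degree lead-in bevel along both long sides. x along the slot's length, y along the row, z up.
- slot_3 (a point): Slot 3 of 5 of the graded rack, counted from its narrow end (orange colour plate on the rack's front below it): centre of its mouth, level with the rack's top, 52 above the bench. Slot 52 long (x) x 11.5 wide (y), 41 deep, blind, with a 3 mm 45-degree lead-in bevel along both long sides. x along the slot's length, y along the row, z up.
- slot_4 (a point): Slot 4 of 5 of the graded rack, counted from its narrow end (red colour plate on the rack's front below it): centre of its mouth, level with the rack's top, 52 above the bench. Slot 52 long (x) x 14.5 wide (y), 41 deep, blind, with a 3 mm 45-degree lead-in bevel along both long sides. x along the slot's length, y along the row, z up.
- slot_5 (a point): Slot 5 of 5 of the graded rack, counted from its narrow end (blue colour plate on the rack's front below it; occupied by the filed link): centre of its mouth, level with the rack's top, 52 above the bench. Slot 52 long (x) x 17.5 wide (y), 41 deep, blind, with a 3 mm 45-degree lead-in bevel along both long sides. x along the slot's length, y along the row, z up.
- rack: Graded rack: grey block 80 x 246, top 52 above the bench, fixed. Origin: underside centre; y along the row to the narrow end, z up. Five slots 48 apart at y = +96 to -96, each 1.5 wider than its blade grade (4, 7, 10, 13, 16). A blade too thick stays up in the bevel, collar over 32 above the rack; one that fits sinks 36 until the collar rests on the top.
- caddy: Blue carrying caddy 84 x 132 x 44 high, fixed to the bench; origin: centre of its underside. Two bays 54 x 20, 40 deep, at y = +30 and -30; an unmarked link hangs in each by its collar, which lies on the rim, with about 3 of play. A link lifts straight up; 36 of lift frees the blade.
- tin_mid (a point): Bystander: round tin with a yellow lid, 49 across x 24 high, loose on the bench; its centre.
- tape_mid (a point): Bystander: roll of black tape, 62 across x 19 high, lying loose on the bench; its centre.
Mind the look-alikes: they are no part of the job. Leave any pink or yellow look-alike of the part that bears link_b_grip alone.

How it is judged:
By the outcome, as a careful person would: the job done as asked, in the order asked, and still so for the second after the job is handed in, with the robot touching nothing.
It also fails if it takes over 67 s, if anything falls off the work surface, if the arm or the gripper's body presses on something with over 40 N, if the wrist force passes 120 N, or if a joint passes its speed limit or range.

## Working session

There is one attempt and no reset: what is moved stays moved. The work goes in short steps, Python scripts to look and compute and a tool call to move; the robot and the scene stay as the last step left them, time stands still between calls to the robot, and variables do not carry over. Pictures are saved under pics/ and viewed, at most 10 in all, crops included, and the job is handed in when it is done.

Besides the shell and the picture viewer there is one more tool, called after "Request:" in YAML: its name, and indented under it one key for each argument. jog_arm: Moves the arm, as the interface text tells. Its arguments: {"type":"object","properties":{"hand":{"type":"array"},"travel":{"type":"array"},"yaw":{"type":"array"},"grip_force":{"type":"number"}},"required":["hand","travel","yaw"]}

```bash
mkdir -p pics; python3 - <<'E'
from rig import env
import cv2,json
for n in("scene","top"):
    cv2.imwrite(f"pics/{n}1.png",env.get_image(n)[:,:,::-1])
    c=env.calibration(n);print(n,{k:(v.tolist() if hasattr(v,'tolist') else v) for k,v in c.items()})
print(env.finger_overhang,env.observe())
E
```

```text
scene {'fx': 456.4755925228544, 'fy': 456.4755925228544, 'cx': 316.7939931042261, 'cy': 238.3075600237384, 'position': [-0.03234519361187068, -0.7039702047652898, 0.7531948119054741], 'rotation': [[0.7296999563875456, -0.44295710994569776, 0.5208905570238043], [-0.6837381243584659, -0.4656331510060505, 0.5618611447528149], [-0.006336477474197373, -0.766142785277478, -0.6426391535072286]]}
top {'fx': 492.5167326512851, 'fy': 492.5167326512851, 'cx': 323.0855878227069, 'cy': 246.64387444142045, 'position': [0.40512870927517824, -0.13018163752685757, 1.1429778037930096], 'rotation': [[0.014997127904706201, -0.9919287356396955, 0.12590659064101906], [-0.9996954343191191, -0.012406685838039147, 0.021333371698450346], [-0.01959910090075377, -0.12618818311851332, -0.9918126928433264]]}
0.017 {'time_s': 0.1, 'q': array([ 5.18349047e+01,  2.18387668e+01,  7.43794173e+01, -5.83783553e-04,
        8.38611057e+01, -1.23367907e+01]), 'qvel': array([-0.06247624, -0.10904675, -0.18407075, -0.11405038,  0.10656671,
       -0.06260225]), 'joint_efforts': array([ 3.44132939e-03, -4.49221766e+01, -2.31657976e+01, -2.79984379e-04,
        3.72346578e-03, -4.45989528e-06]), 'position': array([0.23947601, 0.49484868, 0.24776403]), 'tool_rot': array([[-9.00104010e-01,  4.35674251e-01, -8.47167761e-04],
       [ 4.35674981e-01,  9.00103390e-01, -1.09430305e-03],
       [ 2.85778911e-04, -1.35407637e-03, -9.99999042e-01]]), 'ft_force': array([-0.69128086,  0.43590992, -0.52952674]), 'wrist_torque': array([ 0.01986194,  0.03326588, -0.03530318]), 'gripper_force': 0.0, 'grip_width': 0.0854100880426875}
```

View pics/top1.png

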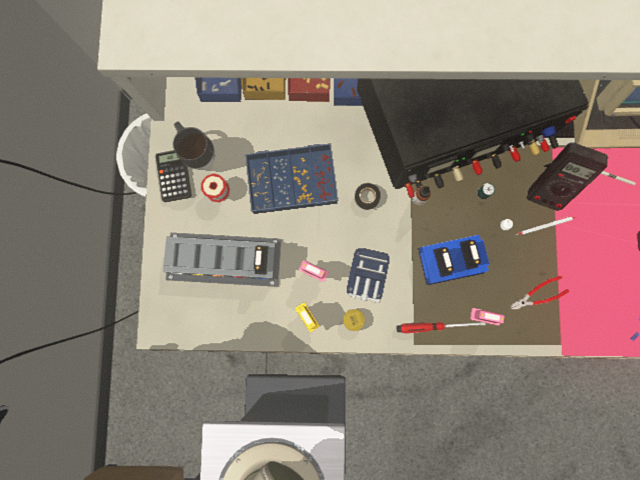

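View pics/scene1.png

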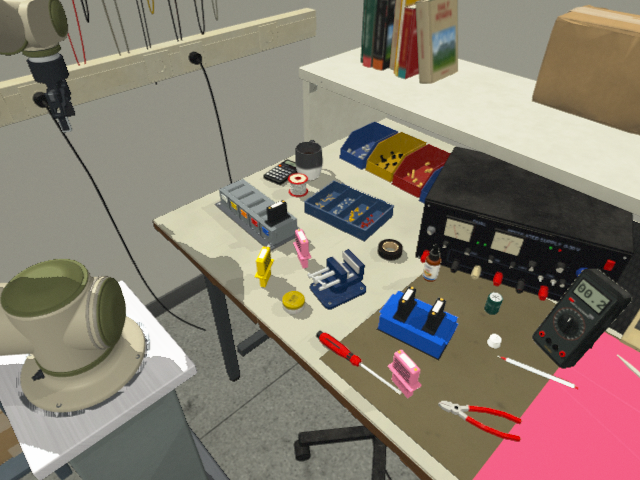

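The top view shows the rack around (222,260) with its filed link at (260,258), and the caddy around (454,260) with links at about (446,260) and (474,254). The pink and yellow items are look-alikes. I'll enlarge both areas.

```bash
python3 - <<'E'
import cv2,numpy as np
i=cv2.imread("pics/top1.png")
a=cv2.resize(i[225:295,155:288],None,fx=6,fy=6,interpolation=2)[:, :798]
b=cv2.resize(i[230:290,415:495],None,fx=6,fy=6,interpolation=2)[:180*2]
o=np.zeros((600,800,3),np.uint8);
a=cv2.resize(i[228:292,158:288],(780,384),interpolation=cv2.INTER_CUBIC)
b=cv2.resize(i[230:290,415:495],(288,216),interpolation=cv2.INTER_CUBIC)
o[:384,:780]=a;o[384:,:288]=b
cv2.imwrite("pics/crop1.png",o)
o=np.zeros((600,800,3),np.uint8)
E
```

```text
(no output)
```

View pics/crop1.png

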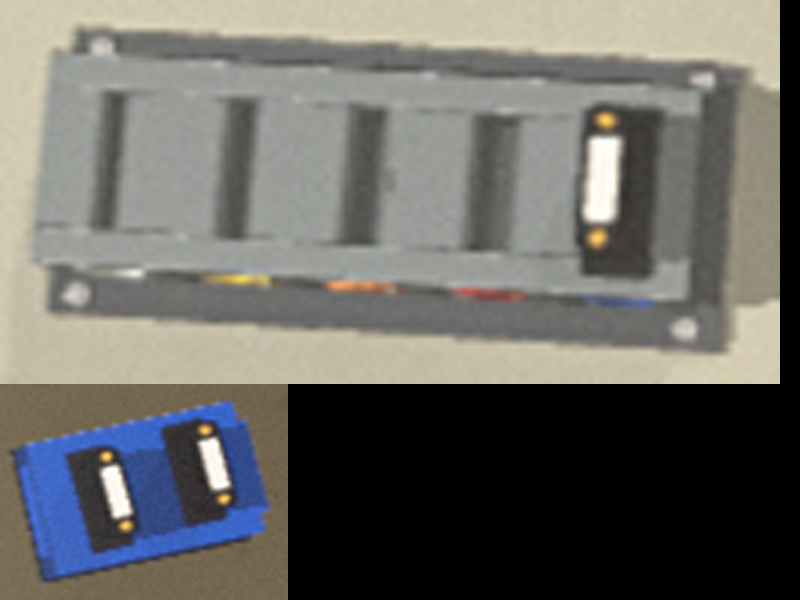

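The crop shows four empty slots, with centres at crop x of about 108, 237, 363 and 493. It also shows gold dots on the ends of each link's top.

```bash
cat >h.py <<'E'
from rig import env
import numpy as np
def ray(name,u,v,z):
    c=env.calibration(name);R=np.array(c["rotation"]);p=np.array(c["position"])
    d=R@np.array([(u-c["cx"])/c["fx"],(v-c["cy"])/c["fy"],1]);return p+d*(z-p[2])/d[2]
E
python3 - <<'E'
from h import *
A=lambda x,y:(x/6+157.6,y/6+227.6)
B=lambda x,y:(x/3.6+414.6,(y-384)/3.6+229.6)
for n,p in dict(s1=A(108,160),s2=A(237,167),s3=A(363,174),s4=A(493,182),TL=A(52,52),TR=A(700,88),BR=A(690,300),BL=A(33,262)).items(): print(n,ray("top",*p,.052).round(4))
for n,(p,q,z) in dict(c=(A(605,120),A(597,238),.099),a=(B(106,456),B(126,525),.091),b=(B(205,429),B(224,498),.091)).items():
    P,Q=ray("top",*p,z),ray("top",*q,z);d=P-Q;print(n,((P+Q)/2).round(4),np.degrees(np.arctan2(d[1],d[0])).round(1),np.linalg.norm(d).round(4))
E
```

```text
s1 [0.5223 0.2238 0.052 ]
s2 [0.5203 0.1752 0.052 ]
s3 [0.5182 0.1278 0.052 ]
s4 [0.5159 0.0791 0.052 ]
TL [0.5628 0.2471 0.052 ]
TR [0.5521 0.0028 0.052 ]
BR [0.4729 0.0043 0.052 ]
BL [0.4837 0.2498 0.052 ]
c [0.5127 0.0315 0.099 ] -2.1 0.0423
a [ 0.515  -0.3723  0.091 ] 15.2 0.0425
b [ 0.5319 -0.4308  0.091 ] 14.0 0.0424
```

Request:
jog_arm:
  hand: [0.045,0.045,0.045,0.045,0.045]
  travel:
    - [0.018,-0.057,0]
    - [0.018,-0.057,0]
    - [0.018,-0.057,0]
    - [0.018,-0.057,0]
    - [0.018,-0.057,0]
  yaw: [0.047,0.047,0.047,0.047,0.047]
  grip_force: 40

```text
time_s: 0.72
position: [0.3297, 0.2083, 0.2482]
tool_rot: [[-0.977, 0.212, 0.0], [0.212, 0.977, -0.0], [-0.0, -0.0, -1.0]]
ft_force: [0.6, 1.2, 0.2]
grip_width: 0.045
gripper_force: 0.0
```

Request:
jog_arm:
  hand: [0.045,0.045,0.045,0.045,0.045]
  travel:
    - [0.018,-0.057,0]
    - [0.018,-0.057,0]
    - [0.018,-0.057,0]
    - [0.018,-0.057,0]
    - [0.018,-0.057,0]
  yaw: [0.047,0.047,0.047,0.047,0.047]

```text
time_s: 1.35
position: [0.4197, -0.077, 0.2482]
tool_rot: [[-1.0, -0.02, -0.0], [-0.02, 1.0, 0.0], [0.0, 0.0, -1.0]]
ft_force: [0.7, 0.7, 0.5]
grip_width: 0.045
gripper_force: 0.0
```

Request:
jog_arm:
  hand: [0.045,0.045,0.045,0.045,0.045]
  travel:
    - [0.019,-0.058,0]
    - [0.019,-0.058,0]
    - [0.019,-0.058,0]
    - [0.019,-0.058,0]
    - [0.019,-0.058,0]
  yaw: [0.047,0.047,0.047,0.047,0.047]

```text
time_s: 1.98
position: [0.5149, -0.3669, 0.2479]
tool_rot: [[-0.968, -0.253, -0.0], [-0.253, 0.968, 0.001], [0.0, 0.001, -1.0]]
ft_force: [2.3, -0.4, 0.1]
grip_width: 0.045
gripper_force: 0.0
```

```bash
cat >>h.py <<'E'
import cv2
from scipy.spatial.transform import Rotation
def snap(f):
    s=env.observe();im=env.get_image("wrist");cv2.imwrite(f"pics/{f}.png",im[:,:,::-1]);np.savez(f"pics/{f}.npz",p=s["position"],R=s["tool_rot"])
def wray(f,u,v,z):
    c=env.calibration("wrist");d=np.load(f"pics/{f}.npz");H=np.array(c["hand_eye"])
    x,y=u-c["cx"],v-c["cy"];r=np.hypot(x,y);th=r/c["fx"]
    k=np.array([x/r*np.sin(th),y/r*np.sin(th),np.cos(th)])
    o=d["p"]+d["R"]@H[:3,3];w=d["R"]@(H[:3,:3]@k);return o+w*(z-o[2])/w[2]
E
python3 -c "
from h import *
snap('w1');print(env.calibration('wrist'))"
```

```text
{'fx': 371.64829954431775, 'fy': 371.64829954431775, 'cx': 322.2019550811689, 'cy': 235.27697968998794, 'hand_eye': array([[-1.61159056e-04, -9.54936524e-01, -2.96810057e-01,
         7.63980131e-02],
       [ 9.99999517e-01, -4.41712215e-04,  8.78164816e-04,
        -4.70498081e-05],
       [-9.69696284e-04, -2.96809772e-01,  9.54936133e-01,
        -1.26259514e-01],
       [ 0.00000000e+00,  0.00000000e+00,  0.00000000e+00,
         1.00000000e+00]])}
```

View pics/w1.png

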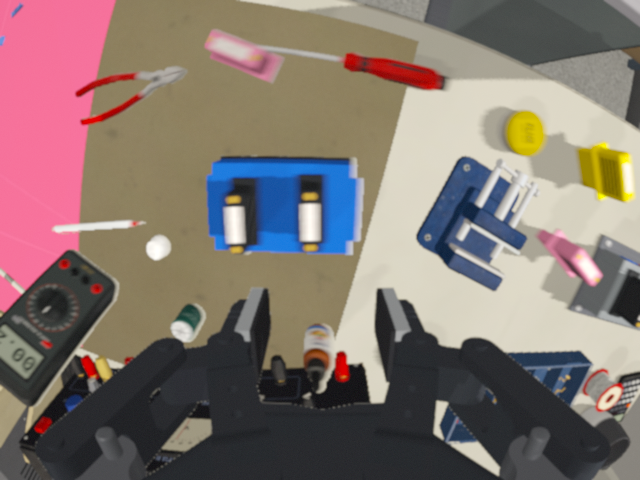

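The wrist view shows link a's top dots at (310,196) and (309,247), and link b's at (236,199) and (235,248).

```bash
python3 -c "
from h import *
for p,q in (((310,196),(309,247)),((236,199),(235,248))):
    P,Q=wray('w1',*p,.091),wray('w1',*q,.091);d=Q-P;print(((P+Q)/2).round(4),np.degrees(np.arctan2(d[1],d[0])),np.linalg.norm(d))"
```

```text
[ 0.5179 -0.3761  0.091 ] 13.012583857036539 0.04180920541024509
[ 0.5344 -0.4337  0.091 ] 9.711821042672032 0.04111900869131723
```

Request:
jog_arm:
  hand: [0.045,0.045,0.045,0.045,0.045]
  travel:
    - [0.001,-0.008,-0.057]
    - [0,0,-0.05]
    - [0,0,-0.04]
    - [0,0,-0.03]
    - [0,0,0]
  yaw: [0.015,0,0,0,0]

```text
time_s: 2.65
position: [0.5147, -0.3721, 0.0691]
tool_rot: [[-0.964, -0.266, -0.004], [-0.266, 0.964, 0.004], [0.002, 0.005, -1.0]]
ft_force: [0.7, 0.9, -0.2]
grip_width: 0.0452
gripper_force: 0.0
```

Request:
jog_arm:
  hand: [0.01,0.01,0.01,0.01,0.01]
  travel:
    - [0,0,0]
    - [0,0,0]
    - [0,0,0]
    - [0,0,0]
    - [0,0,0]
  yaw: [0,0,0,0,0]

```text
time_s: 3.28
position: [0.5161, -0.3734, 0.073]
tool_rot: [[-0.964, -0.266, 0.002], [-0.266, 0.964, -0.002], [-0.001, -0.003, -1.0]]
ft_force: [-0.8, 1.2, 6.4]
grip_width: 0.0175
gripper_force: 40.1
```

Request:
jog_arm:
  hand: [0.01,0.01,0.01,0.01,0.01]
  travel:
    - [0,0,0.02]
    - [0,0,0.03]
    - [0,0,0.05]
    - [0,0,0.03]
    - [0,0,0]
  yaw: [0,0,0,0,0]

```text
time_s: 3.9
position: [0.5161, -0.3734, 0.2037]
tool_rot: [[-0.964, -0.266, 0.003], [-0.266, 0.964, -0.004], [-0.002, -0.004, -1.0]]
ft_force: [-0.2, 0.4, -2.9]
grip_width: 0.0176
gripper_force: 39.4
```

```bash
python3 - <<'E'
from h import *
i=env.get_image("scene")[:,:,::-1];cv2.imwrite("pics/s2.png",i)
c=env.calibration("scene");s=env.observe();p=s["position"]-[0,0,.045];print(s["position"])
k=np.array(c["rotation"]).T@(p-c["position"]);u,v=int(k[0]/k[2]*c["fx"]+c["cx"]),int(k[1]/k[2]*c["fy"]+c["cy"]);print(u,v)
cv2.imwrite("pics/s2c.png",cv2.resize(i[v-40:v+40,u-50:u+50],None,fx=7,fy=7,interpolation=cv2.INTER_CUBIC))
E
```

```text
[ 0.51551479 -0.37286066  0.20140736]
411 270
```

View pics/s2c.png

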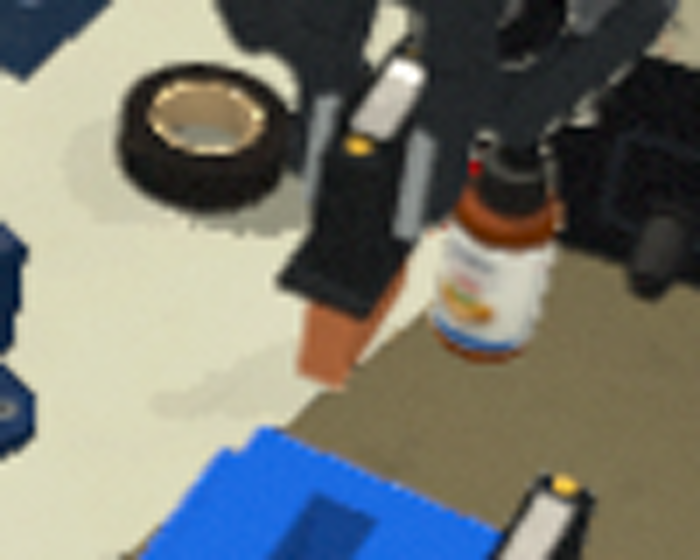

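The lifted blade's end face is about 46 px wide against about 92 px for the 26 mm collar, so it's roughly 13 mm. I'll try slot 3 first, then slot 4.

Request:
jog_arm:
  hand: [0.01,0.01,0.01,0.01,0.01]
  travel:
    - [0,0.05,0.01]
    - [0,0.05,0]
    - [0,0.05,0]
    - [0,0.05,0]
    - [0,0.05,0]
  yaw: [-0.031,-0.031,-0.031,-0.031,-0.031]

```text
time_s: 4.58
position: [0.5147, -0.1211, 0.2094]
tool_rot: [[-0.994, -0.113, -0.003], [-0.113, 0.994, 0.002], [0.003, 0.002, -1.0]]
ft_force: [0.5, 0.4, -1.7]
grip_width: 0.017
gripper_force: 39.6
```

Request:
jog_arm:
  hand: [0.01,0.01,0.01,0.01,0.01]
  travel:
    - [0,0.055,0]
    - [0,0.055,0]
    - [0,0.055,0]
    - [0.002,0.055,0]
    - [0,0.03,-0.02]
  yaw: [-0.031,-0.031,-0.031,-0.031,-0.031]

```text
time_s: 5.2
position: [0.5171, 0.1295, 0.1903]
tool_rot: [[-0.999, 0.04, -0.0], [0.04, 0.999, 0.0], [0.0, 0.0, -1.0]]
ft_force: [0.4, -0.4, -2.8]
grip_width: 0.0178
gripper_force: 39.8
```

Request:
jog_arm:
  hand: [0.01,0.01,0.01,0.01,0.01]
  travel:
    - [0,0,-0.02]
    - [0,0,0]
    - [0,0,0]
    - [0,0,0]
    - [0,0,0]
  yaw: [0,0,0,0,0]

```text
time_s: 5.82
position: [0.5178, 0.1268, 0.1718]
tool_rot: [[-0.999, 0.041, 0.001], [0.041, 0.999, 0.0], [-0.001, 0.0, -1.0]]
ft_force: [0.6, -0.4, -2.2]
grip_width: 0.0175
gripper_force: 39.8
```

```bash
python3 -c "
from h import *
snap('w2');s=env.observe();print(s['position'],s['tool_rot'][:2,1],s['ft_force'])"
```

```text
[0.51775316 0.12682119 0.17170411] [0.04119122 0.99915128] [-0.73562826 -0.12912442 -2.14087078]
```

View pics/w2.png

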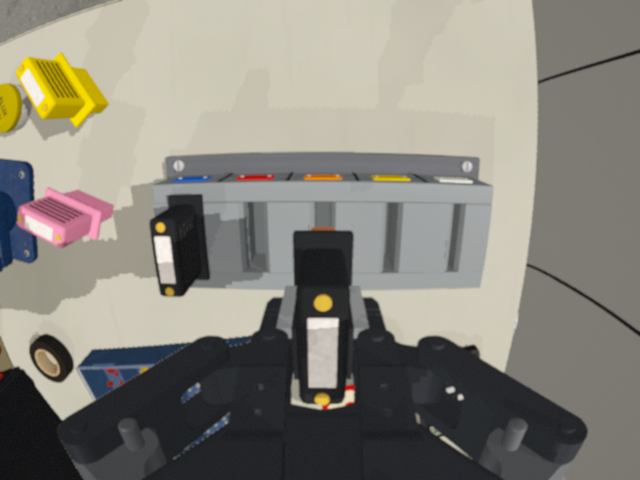

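The wrist view shows slot mouths at the front end near (256,203), (323,202), (393,203) and (459,204). The link's top dots are at (323,302) and (322,400).

```bash
python3 -c "
from h import *
d=np.load('pics/w2.npz')
def T(P):return (d['R'].T@(P-d['p'])).round(4)
for n,u,v,z in (('4f',254,203,.052),('3f',323,202,.052),('2f',393,203,.052),('1f',459,204,.052),('4b',254,272,.052),('2b',394,272,.052),('rackTL',158,181,.052),('rackTR',490,185,.052),('d1',323,302,.1717-.003+.021),('d2',322,400,.1897)):
    P=wray('w2',u,v,z);print(n,P.round(4),T(P))"
```

```text
4f [0.4929 0.0811 0.052 ] [ 0.0231 -0.0466  0.1198]
3f [0.4944 0.1283 0.052 ] [0.0235 0.0005 0.1198]
2f [0.4968 0.1762 0.052 ] [0.0231 0.0485 0.1198]
1f [0.4988 0.2246 0.052 ] [0.0231 0.097  0.1198]
4b [0.5438 0.0761 0.052 ] [-0.0279 -0.0495  0.1198]
2b [0.5481 0.1778 0.052 ] [-0.028   0.0522  0.1198]
rackTL [0.4726 0.0115 0.052 ] [ 0.0405 -0.117   0.1197]
rackTR [0.4852 0.2486 0.052 ] [0.0377 0.1204 0.1198]
d1 [0.4979 0.1277 0.1897] [ 0.0199  0.0001 -0.0179]
d2 [0.5412 0.1256 0.1897] [-0.0234 -0.0002 -0.0179]
```

Request:
jog_arm:
  hand: [0.01,0.01,0.01,0.01,0.01]
  travel:
    - [0.001,0.001,-0.03]
    - [0,0,-0.02]
    - [0,0,-0.002]
    - [0,0,-0.002]
    - [0,0,0]
  yaw: [0,0,0,0,0]

```text
time_s: 6.5
position: [0.519, 0.128, 0.1181]
tool_rot: [[-0.999, 0.041, 0.001], [0.041, 0.999, 0.0], [-0.001, 0.0, -1.0]]
ft_force: [0.0, 1.0, -2.6]
grip_width: 0.0173
gripper_force: 39.8
```

Request:
jog_arm:
  hand: [0.01,0.01,0.01,0.01,0.01]
  travel:
    - [0,0,-0.001]
    - [0,0,-0.001]
    - [0,0,-0.001]
    - [0,0,-0.001]
    - [0,0,0]
  yaw: [0,0,0,0,0]

```text
time_s: 7.12
position: [0.5192, 0.1276, 0.115]
tool_rot: [[-0.999, 0.041, 0.002], [0.041, 0.999, -0.001], [-0.002, -0.001, -1.0]]
ft_force: [-2.9, -3.0, 12.9]
grip_width: 0.0175
gripper_force: 42.0
```

Slot 3 refused it: resistance was near-symmetric in the bevel at about 15 N. Next is slot 4.

Request:
jog_arm:
  hand: [0.01,0.01,0.01,0.01,0.01]
  travel:
    - [0,0,0.016]
    - [-0.002,-0.048,0]
    - [0,0,-0.008]
    - [0,0,-0.004]
    - [0,0,0]
  yaw: [0,0,0,0,0]

```text
time_s: 7.75
position: [0.5164, 0.0807, 0.1169]
tool_rot: [[-0.999, 0.04, -0.001], [0.04, 0.999, 0.0], [0.001, 0.0, -1.0]]
ft_force: [-0.1, -1.3, -1.3]
grip_width: 0.0178
gripper_force: 40.1
```

Request:
jog_arm:
  hand: [0.01,0.01,0.01,0.01,0.01]
  travel:
    - [0,0,-0.002]
    - [0,0,-0.002]
    - [0,0,-0.002]
    - [0,0,-0.002]
    - [0,0,0]
  yaw: [0,0,0,0,0]

```text
time_s: 8.38
position: [0.5169, 0.0797, 0.1093]
tool_rot: [[-0.999, 0.04, 0.001], [0.04, 0.999, -0.001], [-0.001, -0.001, -1.0]]
ft_force: [1.2, -4.6, -0.3]
grip_width: 0.0173
gripper_force: 40.4
```

Slot 4 accepts it.

Request:
jog_arm:
  hand: [0.01,0.01,0.01,0.01,0.01]
  travel:
    - [0,-0.0005,-0.006]
    - [0,0,-0.006]
    - [0,0,-0.006]
    - [0,0,-0.005]
    - [0,0,0]
  yaw: [0,0,0,0,0]

```text
time_s: 9.0
position: [0.5163, 0.0796, 0.0856]
tool_rot: [[-0.999, 0.041, -0.001], [0.041, 0.999, 0.0], [0.001, 0.0, -1.0]]
ft_force: [0.4, -3.5, -4.3]
grip_width: 0.0171
gripper_force: 39.9
```

Request:
jog_arm:
  hand: [0.01,0.01,0.01,0.01,0.01]
  travel:
    - [0,0,-0.002]
    - [0,0,-0.001]
    - [0,0,-0.001]
    - [0,0,0]
    - [0,0,0]
  yaw: [0,0,0,0,0]

```text
time_s: 9.62
position: [0.5167, 0.0795, 0.0823]
tool_rot: [[-0.999, 0.041, 0.0], [0.041, 0.999, -0.0], [-0.0, 0.0, -1.0]]
ft_force: [1.4, -4.0, -0.4]
grip_width: 0.0173
gripper_force: 40.4
```

Request:
jog_arm:
  hand: [0.01,0.01,0.01,0.01,0.01]
  travel:
    - [0,-0.0005,-0.001]
    - [0,0,-0.001]
    - [0,0,-0.001]
    - [0,0,0]
    - [0,0,0]
  yaw: [0,0,0,0,0]

```text
time_s: 10.25
position: [0.5165, 0.0794, 0.081]
tool_rot: [[-0.999, 0.041, 0.001], [0.041, 0.999, 0.0], [-0.001, 0.0, -1.0]]
ft_force: [-6.4, -0.9, 18.4]
grip_width: 0.0178
gripper_force: 43.1
```

Request:
jog_arm:
  hand: [0.03,0.03,0.03,0.03,0.03]
  travel:
    - [0,0,0.001]
    - [0,0,0]
    - [0,0,0.02]
    - [0,0,0.05]
    - [0,0,0.06]
  yaw: [0,0,0,0,0]

```text
time_s: 10.88
position: [0.5161, 0.0792, 0.2109]
tool_rot: [[-0.999, 0.041, -0.003], [0.041, 0.999, 0.001], [0.003, 0.0, -1.0]]
ft_force: [0.6, 0.7, -0.2]
grip_width: 0.0301
gripper_force: 0.0
```

```bash
python3 -c "
from h import *
snap('w3');s=env.observe();print(s['position'],s['tool_rot'][:2,1],s['ft_force'])"
```

```text
[0.5188483  0.07918547 0.21932158] [0.04047367 0.99918061] [ 1.92806959 -0.09428614  7.94952648]
```

View pics/w3.png

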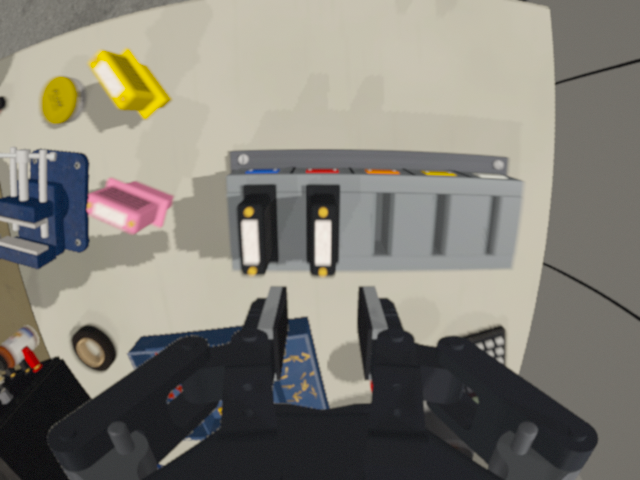

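Link a stands in red slot 4 at (322,230), level with the filed link at (250,230). Now for link b.

Request:
jog_arm:
  hand: [0.045,0.045,0.045,0.045,0.045]
  travel:
    - [0.0018,-0.051,0]
    - [0.0018,-0.051,0]
    - [0.0018,-0.051,0]
    - [0.0018,-0.051,0]
    - [0.0018,-0.051,0]
  yaw: [0.031,0.031,0.031,0.031,0.031]

```text
time_s: 11.55
position: [0.5255, -0.1775, 0.2098]
tool_rot: [[-0.993, -0.115, -0.0], [-0.115, 0.993, 0.001], [0.0, 0.001, -1.0]]
ft_force: [0.4, 0.5, -0.3]
grip_width: 0.0452
gripper_force: 0.0
```

Request:
jog_arm:
  hand: [0.045,0.045,0.045,0.045,0.045]
  travel:
    - [0.0018,-0.051,0]
    - [0.0018,-0.051,0]
    - [0.0018,-0.051,0]
    - [0.0018,-0.051,0]
    - [0.0018,-0.051,0]
  yaw: [0.031,0.031,0.031,0.031,0.031]

```text
time_s: 12.18
position: [0.5346, -0.4325, 0.2096]
tool_rot: [[-0.964, -0.267, -0.0], [-0.267, 0.964, 0.001], [-0.0, 0.001, -1.0]]
ft_force: [0.9, -0.2, -0.2]
grip_width: 0.0449
gripper_force: 0.0
```

Request:
jog_arm:
  hand: [0.045,0.045,0.045,0.045,0.045]
  travel:
    - [0,0,-0.04]
    - [0,0,-0.03]
    - [0,0,0]
    - [0,0,0]
    - [0,0,0]
  yaw: [0,0,0,0,0]

```text
time_s: 12.8
position: [0.5351, -0.4312, 0.142]
tool_rot: [[-0.964, -0.266, 0.002], [-0.266, 0.964, -0.002], [-0.001, -0.003, -1.0]]
ft_force: [0.6, 1.1, 0.8]
grip_width: 0.0447
gripper_force: 0.0
```

Descend 69 mm and grip.

Request:
jog_arm:
  hand: [0.045,0.045,0.045,0.045,0.045]
  travel:
    - [0,0,-0.03]
    - [0,0,-0.025]
    - [0,0,-0.014]
    - [0,0,0]
    - [0,0,0]
  yaw: [0,0,0,0,0]

```text
time_s: 13.42
position: [0.5351, -0.4314, 0.0727]
tool_rot: [[-0.964, -0.266, 0.002], [-0.266, 0.964, -0.002], [-0.001, -0.002, -1.0]]
ft_force: [0.3, 0.3, 0.8]
grip_width: 0.0448
gripper_force: 0.0
```

Request:
jog_arm:
  hand: [0.01,0.01,0.01,0.01,0.01]
  travel:
    - [0,0,0]
    - [0,0,0]
    - [0,0,0]
    - [0,0,0]
    - [0,0,0]
  yaw: [0,0,0,0,0]

```text
time_s: 14.05
position: [0.5349, -0.4313, 0.0723]
tool_rot: [[-0.964, -0.266, 0.001], [-0.266, 0.964, -0.001], [-0.001, -0.001, -1.0]]
ft_force: [-1.2, 1.3, 6.8]
grip_width: 0.0176
gripper_force: 39.5
```

Request:
jog_arm:
  hand: [0.01,0.01,0.01,0.01,0.01]
  travel:
    - [0,0,0.02]
    - [0,0,0.03]
    - [0,0,0.05]
    - [0,0,0.03]
    - [0,0,0]
  yaw: [0,0,0,0,0]

```text
time_s: 14.68
position: [0.5351, -0.4314, 0.2034]
tool_rot: [[-0.964, -0.266, 0.003], [-0.266, 0.964, -0.003], [-0.002, -0.004, -1.0]]
ft_force: [-0.4, -1.3, -2.0]
grip_width: 0.0178
gripper_force: 38.9
```

```bash
python3 - <<'E'
from h import *
i=env.get_image("scene")[:,:,::-1];snap("w4")
c=env.calibration("scene");s=env.observe();p=s["position"]-[0,0,.045];print(s["position"])
k=np.array(c["rotation"]).T@(p-c["position"]);u,v=int(k[0]/k[2]*c["fx"]+c["cx"]),int(k[1]/k[2]*c["fy"]+c["cy"])
a=cv2.resize(i[v-25:v+35,u-25:u+25],(400,480),interpolation=cv2.INTER_CUBIC)
b=cv2.imread("pics/w4.png")[200:440,220:420];b=cv2.resize(b,(400,480))
cv2.imwrite("pics/s4c.png",np.hstack([a,b]))
E
```

```text
[ 0.53428338 -0.43056375  0.19978553]
```

View pics/s4c.png

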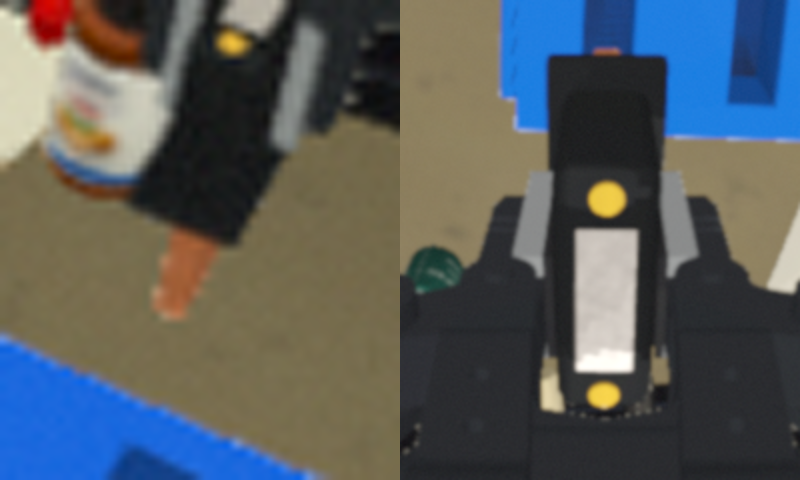

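The blade's end face is about 35 px wide against about 118 px for the collar, so it's roughly 7 mm. I'll try slot 1, then slot 2.

Request:
jog_arm:
  hand: [0.01,0.01,0.01,0.01,0.01]
  travel:
    - [-0.001,0.055,0.01]
    - [-0.001,0.055,0]
    - [-0.001,0.055,0]
    - [-0.001,0.055,0]
    - [-0.001,0.055,0]
  yaw: [-0.026,-0.026,-0.026,-0.026,-0.026]

```text
time_s: 15.4
position: [0.5287, -0.1539, 0.2094]
tool_rot: [[-0.99, -0.138, -0.003], [-0.138, 0.99, 0.002], [0.003, 0.002, -1.0]]
ft_force: [1.1, -0.4, -1.0]
grip_width: 0.0174
gripper_force: 39.2
```

Request:
jog_arm:
  hand: [0.01,0.01,0.01,0.01,0.01]
  travel:
    - [-0.001,0.055,0]
    - [-0.001,0.055,0]
    - [-0.001,0.055,0]
    - [-0.001,0.055,0]
    - [-0.001,0.055,0]
  yaw: [-0.026,-0.026,-0.026,-0.026,-0.026]

```text
time_s: 16.02
position: [0.5237, 0.1208, 0.2095]
tool_rot: [[-1.0, -0.008, -0.003], [-0.008, 1.0, -0.0], [0.003, -0.0, -1.0]]
ft_force: [0.8, -0.0, -0.7]
grip_width: 0.0178
gripper_force: 39.2
```

Request:
jog_arm:
  hand: [0.01,0.01,0.01,0.01,0.01]
  travel:
    - [0,0.054,0]
    - [-0.001,0.05,-0.02]
    - [0,0,-0.03]
    - [0,0,-0.02]
    - [0,0,0]
  yaw: [-0.026,-0.026,0,0,0]

```text
time_s: 16.65
position: [0.5222, 0.2228, 0.1386]
tool_rot: [[-0.999, 0.043, -0.006], [0.043, 0.999, -0.001], [0.006, -0.001, -1.0]]
ft_force: [0.1, -0.0, -0.8]
grip_width: 0.0175
gripper_force: 39.3
```

Request:
jog_arm:
  hand: [0.01,0.01,0.01,0.01,0.01]
  travel:
    - [0.001,0,-0.012]
    - [0,0,-0.008]
    - [0,0,0]
    - [0,0,0]
    - [0,0,0]
  yaw: [0,0,0,0,0]

```text
time_s: 17.27
position: [0.5248, 0.2231, 0.1217]
tool_rot: [[-0.999, 0.043, 0.001], [0.043, 0.999, 0.0], [-0.001, 0.0, -1.0]]
ft_force: [-0.2, -0.3, -0.8]
grip_width: 0.0173
gripper_force: 39.3
```

Request:
jog_arm:
  hand: [0.01,0.01,0.01,0.01,0.01]
  travel:
    - [0,0,-0.002]
    - [0,0,-0.002]
    - [0,0,-0.001]
    - [0,0,-0.001]
    - [0,0,0]
  yaw: [0,0,0,0,0]

```text
time_s: 17.9
position: [0.5246, 0.223, 0.1152]
tool_rot: [[-0.999, 0.043, -0.0], [0.043, 0.999, -0.0], [0.0, -0.0, -1.0]]
ft_force: [-0.2, 0.7, -1.3]
grip_width: 0.0177
gripper_force: 39.3
```

Request:
jog_arm:
  hand: [0.01,0.01,0.01,0.01,0.01]
  travel:
    - [-0.001,0,-0.001]
    - [0,0,-0.001]
    - [0,0,-0.001]
    - [0,0,0]
    - [0,0,0]
  yaw: [0,0,0,0,0]

```text
time_s: 18.52
position: [0.5239, 0.2228, 0.1136]
tool_rot: [[-0.999, 0.043, 0.002], [0.043, 0.999, -0.0], [-0.002, -0.0, -1.0]]
ft_force: [-1.8, -2.8, 9.3]
grip_width: 0.0175
gripper_force: 39.5
```

That's contact, but I want to rule out a one-sided catch, so I'll yield 1 mm in the direction of the side force.

Request:
jog_arm:
  hand: [0.01,0.01,0.01,0.01,0.01]
  travel:
    - [0,-0.001,0]
    - [0,0,-0.001]
    - [0,0,0]
    - [0,0,0]
    - [0,0,0]
  yaw: [0,0,0,0,0]

```text
time_s: 19.15
position: [0.524, 0.2226, 0.1135]
tool_rot: [[-0.999, 0.043, 0.003], [0.043, 0.999, 0.001], [-0.003, 0.001, -1.0]]
ft_force: [-4.6, 0.4, 16.5]
grip_width: 0.0179
gripper_force: 40.6
```

Slot 1 refuses it on both sides, with the side force balanced. Next is slot 2.

Request:
jog_arm:
  hand: [0.01,0.01,0.01,0.01,0.01]
  travel:
    - [0,0,0.016]
    - [-0.002,-0.0475,0]
    - [0,0,-0.007]
    - [0,0,-0.004]
    - [0,0,0]
  yaw: [0,0,0,0,0]

```text
time_s: 19.77
position: [0.5214, 0.1752, 0.1158]
tool_rot: [[-0.999, 0.042, -0.001], [0.042, 0.999, 0.0], [0.001, -0.0, -1.0]]
ft_force: [0.1, -0.2, -1.9]
grip_width: 0.018
gripper_force: 39.4
```

Request:
jog_arm:
  hand: [0.01,0.01,0.01,0.01,0.01]
  travel:
    - [0,0,-0.002]
    - [0,0,-0.002]
    - [0,0,-0.002]
    - [0,0,-0.002]
    - [0,0,0]
  yaw: [0,0,0,0,0]

```text
time_s: 20.4
position: [0.5215, 0.1745, 0.1081]
tool_rot: [[-0.999, 0.043, -0.0], [0.043, 0.999, -0.0], [0.0, -0.0, -1.0]]
ft_force: [0.4, -0.4, -2.0]
grip_width: 0.0174
gripper_force: 39.4
```

Slot 2 accepts it freely, so I'll seat it.

Request:
jog_arm:
  hand: [0.01,0.01,0.01,0.01,0.01]
  travel:
    - [0,0,-0.006]
    - [0,0,-0.006]
    - [0,0,-0.006]
    - [0,0,-0.005]
    - [0,0,0]
  yaw: [0,0,0,0,0]

```text
time_s: 21.02
position: [0.5215, 0.1745, 0.0849]
tool_rot: [[-0.999, 0.043, -0.001], [0.043, 0.999, -0.0], [0.001, -0.0, -1.0]]
ft_force: [0.4, 0.9, -1.6]
grip_width: 0.0173
gripper_force: 39.4
```

Request:
jog_arm:
  hand: [0.01,0.01,0.01,0.01,0.01]
  travel:
    - [0,0,-0.002]
    - [0,0,-0.001]
    - [0,0,-0.001]
    - [0,0,-0.001]
    - [0,0,0]
  yaw: [0,0,0,0,0]

```text
time_s: 21.65
position: [0.5216, 0.1745, 0.0803]
tool_rot: [[-0.999, 0.043, 0.0], [0.043, 0.999, -0.0], [-0.0, -0.0, -1.0]]
ft_force: [0.3, 0.6, -1.1]
grip_width: 0.0178
gripper_force: 39.5
```

Request:
jog_arm:
  hand: [0.01,0.01,0.01,0.01,0.01]
  travel:
    - [0,0,-0.001]
    - [0,0,-0.001]
    - [0,0,0]
    - [0,0,0]
    - [0,0,0]
  yaw: [0,0,0,0,0]

```text
time_s: 22.28
position: [0.5216, 0.1746, 0.0802]
tool_rot: [[-0.999, 0.043, 0.002], [0.043, 0.999, -0.0], [-0.002, -0.0, -1.0]]
ft_force: [-6.5, -1.1, 16.9]
grip_width: 0.0175
gripper_force: 41.9
```

It's home. Release, retreat and check.

Request:
jog_arm:
  hand: [0.03,0.03,0.03,0.03,0.03]
  travel:
    - [0,0,0.001]
    - [0,0,0]
    - [0,0,0.02]
    - [0,0,0.05]
    - [0,0,0.06]
  yaw: [0,0,0,0,0]

```text
time_s: 22.9
position: [0.5212, 0.1744, 0.2099]
tool_rot: [[-0.999, 0.043, -0.003], [0.043, 0.999, -0.0], [0.003, -0.0, -1.0]]
ft_force: [1.7, 0.2, 0.4]
grip_width: 0.0301
gripper_force: 0.0
```

Request:
jog_arm:
  hand: [0.03,0.03,0.03,0.03,0.03]
  travel:
    - [0,0,0.03]
    - [0,0,0]
    - [0,0,0]
    - [0,0,0]
    - [0,0,0]
  yaw: [0,0,0,0,0]

```text
time_s: 23.52
position: [0.5215, 0.1745, 0.2384]
tool_rot: [[-0.999, 0.043, -0.002], [0.043, 0.999, -0.0], [0.002, -0.0, -1.0]]
ft_force: [-0.2, -0.0, 0.8]
grip_width: 0.0298
gripper_force: 0.0
```

```bash
python3 -c "
from h import *
snap('w5');i=env.get_image('scene')[:,:,::-1];cv2.imwrite('pics/s5.png',cv2.resize(i[150:320,190:420],None,fx=3.4,fy=3.4,interpolation=2))"
```

```text
(no output)
```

View pics/s5.png

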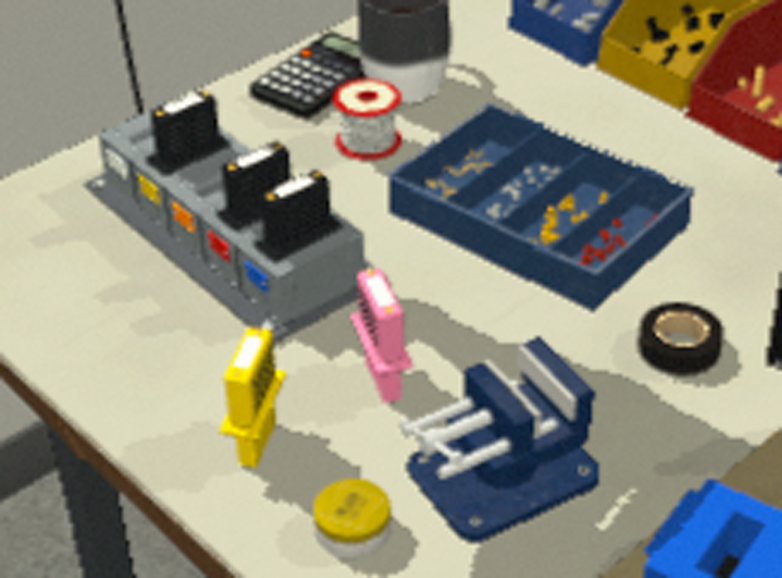

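All three links stand with their collars down, in yellow slot 2 (185,130), red slot 4 (255,185) and blue slot 5 (297,215). The tin and the tape roll look untouched.

```bash
python3 -c "
from rig import env
print(env.close_job())"
```

```text
the job is handed in; nothing more can be done
None
```

Both links are filed and the job is handed in: link a is home in slot 4 (slot 3 refused it) and link b is home in slot 2 (slot 1 refused it); the filed link, tin and tape were left alone.

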